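# Lock the crank with the spring pin, by feel

### The job

Take the red-handled locking pin off its rest and slide its nose along inside the window on the near side of the crankcase until you feel it drop into the hidden lock slot. Then push the pin fully home, handle up against the case, and let go of it, leaving it there. Go gently: never load the crankcase hard (stay under 35 N), and leave the rest of the bench as it is.

Things in the scene. Friction and masses are not known exactly. Their poses are not given: they have to be found in the camera images.
- pin: Spring-loaded locking pin, 0.2 kg, lying level on its rest. Red square handle with black bands, 80 mm long x 24 x 24 mm, to be gripped from above by its two sides near the middle. Origin at the middle of the handle, +x along the pin to its nose (95 mm from the origin), z up.
- rest: Fixed grey tool rest under the pin: a narrow rail 70 mm long (x), 16 mm wide, its top 45 mm above the bench, on a foot 120 x 70 x 8 mm. Origin at the centre of the foot's underside, on the bench. The pin only lies on the rail: lift it straight up.
- case: Cast aluminium crankcase half, fixed, 200 (x) x 260 (y) x 120 mm high, with two round bosses on top up to 155 mm high, 67 mm or more behind the near face. Origin at the centre of its underside; the near face, towards the robot, lies at x = -0.100; x points from there into the case, z up.
- window (a point): Centre of the window in the case's near face, in that face's plane, 80 mm above the bench; axes as the case's. A level opening 80 mm wide (y), 15 mm high. 6 mm inside, a smooth fixed steel ring closes it but for one upright lock slot 13 mm wide, as high as the window, deep enough for the whole rod, running along x.
- tray: Bystander: fixed blue open tray, 130 x 100 x 35 mm, with a bearing in it; origin at the centre of its underside.
- bearing: Bystander: loose steel bearing ring, 52 mm across, 16 mm high, lying in the tray; origin at the centre of its underside.
- oil: Bystander: blue bottle, 66 mm across, 170 mm high, standing on the bench beside the case; origin at the centre of its underside.
- grease: Bystander: yellow tin, 64 mm across, 60 mm high, standing on the bench beside the case; origin at the centre of its underside.
- pin_front (a point): Centre of the handle's front (+x) end; axes as the pin's. From here a steel rod of 10 mm diameter sticks out 55 mm; its last 4 mm taper to 6 mm. The rod springs back into the handle by up to 12 mm (about 1.2 N to start it, then 0.6 N per mm; beyond 12 mm it is solid).
- lip (a point): Middle of the underside of a small lip over the window, 120 mm wide, standing out 10 mm from the face, 20 mm above the window's middle: it hides the slot, and the handle passes under it. The slot's middle can be anywhere from 25 mm left to 25 mm right of the window's centre; feel for it with the rod.
Mind the look-alikes: they are no part of the job. There is more than one size of the pin; the job needs the smaller.

How it is judged (in metres and radians):
On the way:
1. the pin has been lifted clear of its rest (height (world z) of pin above 0.068 m), for 0.1 s.
At the end, for the whole second after the job is handed in: The pin rests released and still in the lock slot: handle front within 8 mm of the case's near face (pin origin at most 48 mm from it), aligned with the case's x axis within 0.2 rad, origin 15 mm below to 10 mm above the window's middle height and within 38 mm of its centre sideways (x of pin in the frame of window between -0.048 and -0.03 m and y of pin in the frame of window between -0.038 and 0.038 m and z of pin in the frame of window between -0.015 and 0.01 m and angle between the x axis of pin and the x axis of case, either way round below 0.2 rad and linear speed of pin below 0.02 m/s and contact force between pin and the fingers below 0.1 N); the robot touches nothing.
It fails at once if the pin loads the crankcase with more than 35 N (contact force between pin and case above 35 N).
It fails at once if the robot hits the crankcase with more than 35 N (contact force between the arm and case above 35 N).
It fails at once if the fingers hit the crankcase with more than 35 N (contact force between the fingers and case above 35 N).
It fails at once if a bystander is moved by more than 20 mm (distance of any of oil, grease, bearing from where it was at the start of the episode above 0.02 m).
It also fails if it takes over 70 s, if anything falls off the work surface, if the arm or the gripper's body presses on something with over 40 N, if the wrist force passes 120 N, or if a joint passes its speed limit or range.

### The arm

A 6-joint arm with a two-finger parallel gripper is mounted at the origin on the work surface. World frame = base frame: x ahead of the robot, y to its left, z up, the work surface at z = 0. Lengths are in mm, angles in rad, forces in N, time in s.
With the tool pointing down it reaches from about 400 to 925 mm from the base axis. Payload 12.5 kg.
Tool frame: the origin (TCP) lies between the finger pads; the fingertips stand 11 mm ahead of it and the grasp point (between the pads) lies 8 mm behind it (env.tip_extent is the distance from the TCP to the fingertips, in mm); x points along the fingers, z is the direction in which the jaws open and shut, and the axes are right-handed (so a half turn about x gives the same grasp; the last joint's range is limited). The gripper opens to 95 mm and grips with 3 to 60 N. Pads are 20 mm wide; open, the fingers measure 119 mm over their backs; the gripper's body (75 mm by 180 mm) begins 59 mm behind the grasp point.
Start: joints at [1.005, 0.491, 1.559, -0, 1.092, -0.106], TCP at [277.342, 560.113, 225.661] pointing down, gripper open.
Joint ranges: [-3.1, 3.1], [-0.84, 2.19], [0.05, 2.79], [-1.13, 4.28], [0.06, 2.93], [-2.69, 2.69]. Speed limits (rad/s): [2.22, 2.22, 2.79, 3.14, 3.14, 3.14].

### API

Orientations are given as [roll, pitch, yaw] about the fixed x, y, z axes, in that order (R = Rz(yaw) Ry(pitch) Rx(roll)).
In Python, from cell import status, imaging, env gives the robot as it stands. The module is installed in compiled form; this text tells all that it offers.
- The arm moves only by the tool apply_moves, never from a script. Its argument "increments" is a list of rows, each a list of 5 numbers: the closure, from 0 (fully open) to 1 (shut), then the shift along the tool's x, y, z in mm, then the turn about the tool's x in degrees. A call has 1 to 10 rows; each row shifts and turns the commanded pose from where the row before left it, along the tool's axes as they then stand; what a row does not reach is not made up. A row lasts 1/10 s, in which the tool goes at most 50 mm and 8.59 degrees, less where a joint would pass 70% of its speed; a pose out of reach is approached as far as the arm can. A call with a gripper value outside its range is refused whole. The fingers move at their own pace and stop on an object; the grip force is fixed at half the most. Time passes only in rows, so rows that do not move let the fingers close. It gives the time, the measured TCP pose, the force and the opening at its end, in the units of the state.
- status.state(): the state, without advancing time (a new reading comes with each control period).
- imaging.read_camera(name): name is "side" or "top"; returns a dict with "pixels" (480x640x3 uint8, red, green, blue), "fovy" (degrees; the focal length in pixels is half the picture's height over the tangent of half this angle, whatever the lens; pixels are square), "cx", "cy" (the principal point, pixels), "R" (3x3) and "t" (3): a world point X has camera coordinates R X + t. Camera axes: x right, y down, z forward; pixel columns grow to the right and rows downward; lengths in mm; the calibration is good to about 2 mm. A picture is of the moment at which its call begins. There is no depth.
- env.job_done(): hands the job in, once; it reports no verdict.
The state is a dict: "t": time; "joints": joint angles; "qvel": joint speeds; "tau": joint torques, N m; "eef_pos": TCP position; "tcp_rot": TCP orientation; "ft_force": force on the tool from outside, world axes, zero at the start; "moment": the same for the moment, N m; "opening": opening from 0.0 (shut) to 1.0 (fully open).
Only numpy, scipy, OpenCV 4.12 (cv2) and the standard library are available. Lean on these libraries where they do the work, as an engineer would, in place of code of your own. Each camera call takes 0.05 s, during which the arm holds its last target. There are 200 camera calls.

## Working session

There is one attempt and no reset: what is moved stays moved. The work goes in short steps, Python scripts to look and compute and a tool call to move; the robot and the scene stay as the last step left them, time stands still between calls to the robot, and variables do not carry over. Pictures are saved under pics/ and viewed, about 8 in all and at most 12, crops included, and the job is handed in when it is done.

Besides the shell and the picture viewer there is one more tool, called after "Call:" by a JSON object that holds its "op" and its "data". apply_moves: Moves the arm, as the interface text tells. Its arguments: {"type":"object","properties":{"increments":{"type":"array"}},"required":["increments"]}

```bash
mkdir -p pics; cat > h.py <<'E'
import numpy as np, cv2
from cell import status, imaging, env
def look(n,f=None):
    c=imaging.read_camera(n)
    if f: cv2.imwrite('pics/'+f,c['pixels'][:,:,::-1])
    return c
def K(c): return 240/np.tan(np.radians(c['fovy'])/2)
def ray(c,u,v):
    f=K(c);R=np.array(c['R']);d=R.T@np.array([(u-c['cx'])/f,(v-c['cy'])/f,1]);return -R.T@np.array(c['t']),d
def onz(c,u,v,z):
    o,d=ray(c,u,v);return o+d*(z-o[2])/d[2]
def proj(c,X):
    p=np.array(c['R'])@np.array(X)+np.array(c['t']);return K(c)*p[:2]/p[2]+[c['cx'],c['cy']]
E
python3 - <<'E'
from h import *
for n in('top','side'):
    c=look(n,n+'0.png');print(n,c['fovy'],c['cx'],c['cy'],np.round(c['R'],3).tolist(),ray(c,0,0)[0].round(1))
print(status.state())
E
```

```text
top 51.541002720811676 308.81680644794193 232.14122892282808 [[-0.001, -1.0, -0.007], [-0.986, 0.002, -0.167], [0.167, 0.007, -0.986]] [ 434.   -23.5 1012.2]
side 42.94232731064816 327.6170245373514 229.39775569227464 [[0.93, -0.368, 0.012], [-0.236, -0.622, -0.746], [0.282, 0.691, -0.665]] [ 231.5 -862.4  921.3]
{'t': 0.1, 'joints': array([ 1.00539999e+00,  4.91484620e-01,  1.55941384e+00,  1.93641897e-06,
        1.09168453e+00, -1.05612997e-01]), 'qvel': array([ 6.00446221e-04, -4.81357142e-05, -2.80803735e-03,  1.33786742e-03,
       -2.62128870e-03, -4.57987451e-04]), 'tau': array([ 2.26014570e-03, -6.13624048e+01, -2.58605701e+01,  6.94268290e-02,
        4.70488763e-02, -7.07305344e-05]), 'eef_pos': array([277.21820939, 559.91909201, 225.12055892]), 'tcp_rot': array([ 3.03424541,  1.56980598, -2.13792781]), 'ft_force': array([ 0.74973641, -0.11088613,  0.50038582]), 'moment': array([-0.02918254,  0.01068248,  0.00101842]), 'opening': 1.000627353171325}
```

View pics/top0.png

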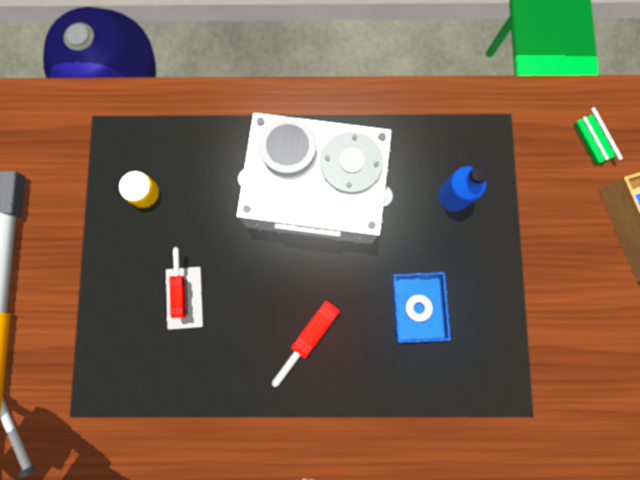

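View pics/side0.png

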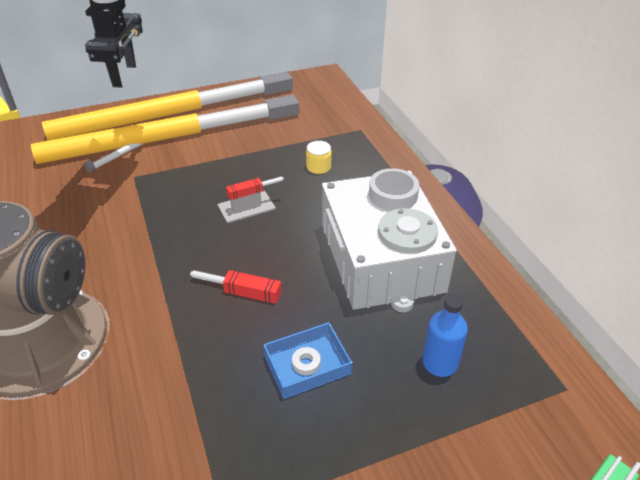

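The top view shows the small pin on its rest, handle at about (177,297) with the nose at (176,250). The larger look-alike is at (316,330). The case's top spans about (252,115), (391,128), (380,240) and (238,220), with the lip at (275–340, 230). The side view agrees with this. Next I'll take a closer look at the pin and the case.

```bash
python3 - <<'E'
from h import *
c=look('top');im=c['pixels'];
a=cv2.resize(im[100:260,225:405],None,fx=3,fy=3,interpolation=cv2.INTER_CUBIC)
b=cv2.resize(im[235:345,150:220],None,fx=3.6,fy=3.6,interpolation=cv2.INTER_CUBIC)
o=np.zeros((480,800,3),np.uint8);o[:a.shape[0],:540]=a;o[:b.shape[0],545:545+b.shape[1]]=b
cv2.imwrite('pics/crop1.png',o[:,:,::-1])
h=cv2.cvtColor(im,cv2.COLOR_RGB2HSV)
m=((h[...,0]<8)|(h[...,0]>172))&(h[...,1]>150)&(h[...,2]>120)
m=m.astype(np.uint8);m[:,:150]=0;m[:,215:]=0;m[:250]=0;m[340:]=0
r=cv2.minAreaRect(cv2.findNonZero(cv2.morphologyEx(m,cv2.MORPH_CLOSE,np.ones((5,5)))));print(r)
for p in cv2.boxPoints(r):print(p,onz(c,*p,69).round(1))
print('nose',onz(c,176,249.5,57).round(1))
for p in [(252,115),(391,128),(380,240),(238,220)]:print(p,onz(c,*p,120).round(1))
E
```

```text
((176.90032958984375, 296.6083068847656), (41.172607421875, 13.738078117370605), 87.61405944824219)
[169.18022 276.3258 ] [509.1 248.3  69. ]
[182.90639 275.7539 ] [510.2 222.3  69. ]
[184.62044 316.8908 ] [433.1 215.9  69. ]
[170.89427 317.4627 ] [432.1 241.6  69. ]
nose [562.1 240.9  57. ]
(252, 115) [810.7  90.2 120. ]
(391, 128) [ 783.8 -172.5  120. ]
(380, 240) [ 570.3 -146.5  120. ]
(238, 220) [607.9 112.2 120. ]
```

View pics/crop1.png

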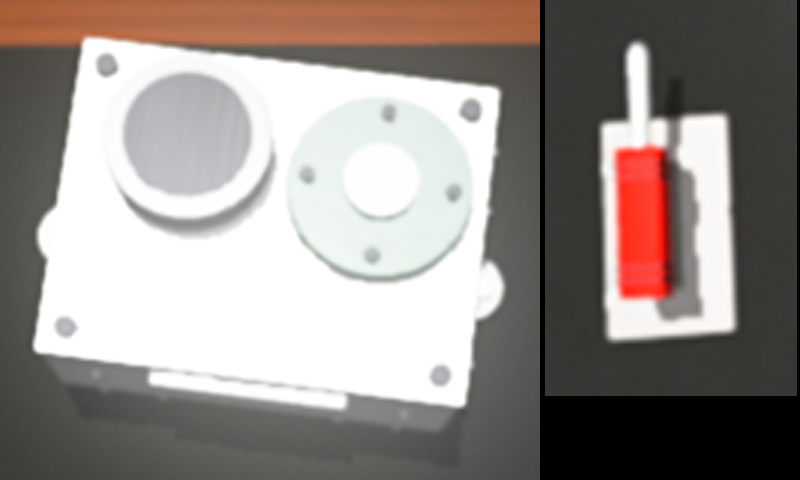

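```bash
python3 - <<'E'
from h import *
from scipy.spatial.transform import Rotation as Ro
c=look('top')
q=lambda u,v:(225+(u+.5)/3-.5,100+(v+.5)/3-.5)
P=[onz(c,*q(*p),120) for p in [(35,352),(467,406),(500,88),(84,38)]]
for p in P: print(p.round(1))
BL,BR,TR,TL=P
print('len',np.linalg.norm(BL-BR),np.linalg.norm(TL-TR),np.linalg.norm(BL-TL),np.linalg.norm(BR-TR))
for a,b in((BR,BL),(TR,TL)): d=b-a;print('yaw',np.arctan2(-d[0],d[1]))
for a,b in((BR,TR),(BL,TL)): d=b-a;print('yaw',np.arctan2(d[1],d[0]))
print('center',np.mean(P,0),'nearmid',(BL+BR)/2)
for z in(103,106):
  print('lip',z,[onz(c,*q(*p),z).round(1) for p in[(148,384),(346,409)]])
s=status.state();print(Ro.from_euler('xyz',s['tcp_rot']).as_matrix().round(3))
for n,o in(('z',0),):pass
E
```

```text
[613.5 115.4 120. ]
[ 579.5 -147.3  120. ]
[ 781.8 -173.1  120. ]
[816.1  89.  120. ]
len 264.8577439669008 264.3377380067227 204.31197739932708 203.95643402020409
yaw -0.12875374981661722
yaw -0.13010016208630584
yaw -0.12677864118895232
yaw -0.129328408809564
center [697.68692336 -29.00054526 120.        ] nearmid [596.45560749 -15.96608169 120.        ]
lip 103 [array([596.5,  47.5, 103. ]), array([580.5, -75. , 103. ])]
lip 106 [array([595.9,  47.2, 106. ]), array([580. , -74.8, 106. ])]
[[-0.    -0.896  0.444]
 [-0.001  0.444  0.896]
 [-1.     0.    -0.001]]
```

Call:
{"op": "apply_moves", "data": {"increments": [[0,0,0,0,-7.85],[0,0,0,0,-7.85],[0,0,0,0,-7.85],[0,0,0,0,-7.85]]}}

```text
t: 0.6
eef_pos: [277.3, 560.1, 225.5]
tcp_rot: [2.347, 1.571, -2.272]
ft_force: [-0.1, -1.4, 0.3]
opening: 0.998
```

Call:
{"op": "apply_moves", "data": {"increments": [[0,10,-16.5,-34.3,0],[0,10,-16.5,-34.3,0],[0,10,-16.5,-34.3,0],[0,10,-16.5,-34.3,0],[0,10,-16.5,-34.3,0],[0,10,-16.5,-34.3,0],[0,10,-16.5,-34.3,0],[0,10,-16.5,-34.3,0],[0,10,-16.5,-34.3,0],[0,10,-16.5,-34.3,0]]}}

```text
t: 1.6
eef_pos: [472.5, 231.6, 125.3]
tcp_rot: [-0.881, 1.571, 0.779]
ft_force: [1.0, 0.1, -0.4]
opening: 0.999
```

Call:
{"op": "apply_moves", "data": {"increments": [[0,0,0,0,0],[0,0,0,0,0]]}}

```text
t: 1.8
eef_pos: [472.2, 232.4, 125.4]
tcp_rot: [1.531, 1.57, -3.096]
ft_force: [-0.8, 0.4, -0.0]
opening: 1.003
```

```bash
cat >> h.py <<'E'
from scipy.spatial.transform import Rotation as Ro
def T():
    s=status.state();return s,Ro.from_euler('xyz',s['tcp_rot']).as_matrix()
E
python3 - <<'E'
from h import *
s,R=T();print(R.round(3), np.degrees(np.arctan2(R[1,1],R[0,1])))
a=look('top')['pixels'];c=look('side');b=c['pixels']
o=np.hstack([cv2.resize(a[215:355,120:250],(390,420),interpolation=2),cv2.resize(b[120:250,180:310],(390,420),interpolation=2)])
cv2.imwrite('pics/c2.png',o[:,:,::-1])
# side prediction of handle centre/nose
u=np.array([np.cos(.088),np.sin(.088),0]);P=np.array([471,233,57.])
for k in(-40,0,40,95):print(k,proj(c,P+k*u))
E
```

```text
[[-0.001 -0.996 -0.086]
 [-0.    -0.086  0.996]
 [-1.     0.001  0.   ]] -175.05652145046437
-40 [228.19165966 193.61679621]
0 [244.74853015 188.9055729 ]
40 [260.98551298 184.28537297]
95 [282.80585387 178.07644003]
```

View pics/c2.png

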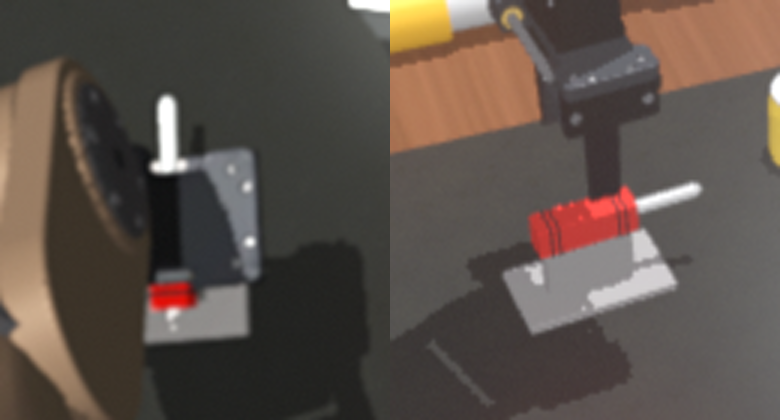

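The side view shows the nose at (283,178), where my estimate predicted it, with the fingers straddling the handle. I'll go down and grip.

Call:
{"op": "apply_moves", "data": {"increments": [[0,15,0,0.5,0],[0,15,0,0,0],[0,15,0,0,0],[0,15,0,0,0],[0,10,0,0,0],[0,6,0,0,0],[0,0,0,0,0],[1,0,0,0,0],[1,0,0,0,0],[1,0,0,0,0]]}}

```text
t: 2.9
eef_pos: [472.1, 233.6, 50.1]
tcp_rot: [-1.261, 1.57, 0.398]
ft_force: [0.8, -0.5, 0.6]
opening: 0.803
```

Call:
{"op": "apply_moves", "data": {"increments": [[1,0,0,0,0],[1,0,0,0,0],[1,0,0,0,0],[1,0,0,0,0],[1,0,0,0,0],[1,0,0,0,0]]}}

```text
t: 3.5
eef_pos: [471.9, 233.5, 49.6]
tcp_rot: [0.003, 1.571, 1.662]
ft_force: [0.4, 0.1, 0.1]
opening: 0.303
```

Call:
{"op": "apply_moves", "data": {"increments": [[1,0,0,0,0],[1,0,0,0,0],[1,0,0,0,0],[1,-5,0,0,0],[1,-15,0,0,0],[1,-20,0,0,0],[1,-10,0,0,0],[1,0,0,0,0],[1,0,0,0,0]]}}

```text
t: 4.4
eef_pos: [471.7, 233.4, 99.4]
tcp_rot: [0.212, 1.571, 1.871]
ft_force: [-0.1, -0.3, -2.7]
opening: 0.252
```

```bash
python3 - <<'E'
from h import *
s,R=T();print(s['eef_pos'],s['opening'],s['ft_force'])
a=look('top')['pixels'];c=look('side');b=c['pixels']
o=np.hstack([cv2.resize(a[215:355,120:250],(390,420),interpolation=2),cv2.resize(b[90:220,180:310],(390,420),interpolation=2)])
cv2.imwrite('pics/c3.png',o[:,:,::-1])
E
```

```text
[471.7189244  233.42420157  99.39358773] 0.2517873368628641 [-0.09992323 -0.31052859 -2.69400451]
```

View pics/c3.png

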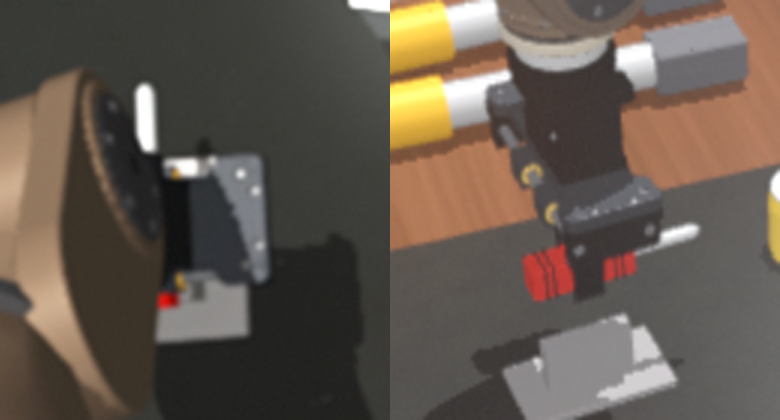

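The pin is held and clear of the rest. I'll turn it to the case's yaw and move it in front of the window, towards its left end.

Call:
{"op": "apply_moves", "data": {"increments": [[1,0,0,0,6.2],[1,0,0,0,6.2],[1,0,-5.3,-25,0],[1,0,-5.3,-25,0],[1,0,-5.3,-25,0],[1,0,-5.3,-25,0],[1,0,-5.3,-25,0],[1,0,-5.3,-25,0],[1,0,-5.3,-25,0],[1,0,-5.3,-25,0]]}}

```text
t: 5.5
eef_pos: [488.1, 28.7, 98.9]
tcp_rot: [1.55, 1.57, 2.992]
ft_force: [0.4, 1.3, -2.0]
opening: 0.246
```

Call:
{"op": "apply_moves", "data": {"increments": [[1,10,0,0,0],[1,10,0,0,0],[1,6.8,0,0,0],[1,0,0,0,0],[1,0,0,0,0]]}}

```text
t: 6.0
eef_pos: [488.2, 30.4, 72.5]
tcp_rot: [1.463, 1.57, 2.907]
ft_force: [-0.3, -0.2, -1.1]
opening: 0.251
```

```bash
python3 - <<'E'
from h import *
s,R=T();print(s['eef_pos'],s['opening'],s['ft_force'],np.degrees(np.arctan2(R[1,1],R[0,1])),R[2].round(4))
c0=look('top');a=c0['pixels'];c=look('side');b=c['pixels']
o=np.hstack([cv2.resize(a[200:300,230:330],(400,400),interpolation=2),cv2.resize(b[180:280,270:370],(400,400),interpolation=2)])
cv2.imwrite('pics/c4.png',o[:,:,::-1])
p=s['eef_pos'];ex=np.array([.9917,-.1286,0]);ey=np.array([.1286,.9917,0]);W=np.array([598.4,-15.5,80]);C=p+[0,0,7.4]
for n,X in(('nose',C+95*ex),('front',C+40*ex),('W',W),('WL',W+40*ey),('WLtop',W+40*ey+[0,0,7.5]),('WLbot',W+40*ey-[0,0,7.5]),('WR',W-40*ey)):print(n,proj(c0,X).round(1),proj(c,X).round(1),'crop',((proj(c0,X)-[230,200])*4).round(),((proj(c,X)-[270,180])*4+[400,0]).round())
E
```

```text
[488.22697568  30.36043993  72.52816653] 0.2506564681853468 [-0.30624702 -0.2219158  -1.07347596] 172.71221234181874 [-1.e+00  7.e-04  1.e-04]
nose [290.3 237. ] [324.1 228.1] crop [241. 148.] [617. 192.]
front [286.4 265.7] [298.2 232.2] crop [225. 263.] [513. 209.]
W [308.  228.7] [337.4 236.4] crop [312. 115.] [670. 226.]
WL [287.2 226.1] [332.5 223.9] crop [229. 104.] [650. 176.]
WLtop [287.  225.4] [332.5 221.2] crop [228. 102.] [650. 165.]
WLbot [287.4 226.8] [332.4 226.6] crop [229. 107.] [650. 186.]
WR [328.8 231.3] [342.5 249.5] crop [395. 125.] [690. 278.]
```

View pics/c4.png

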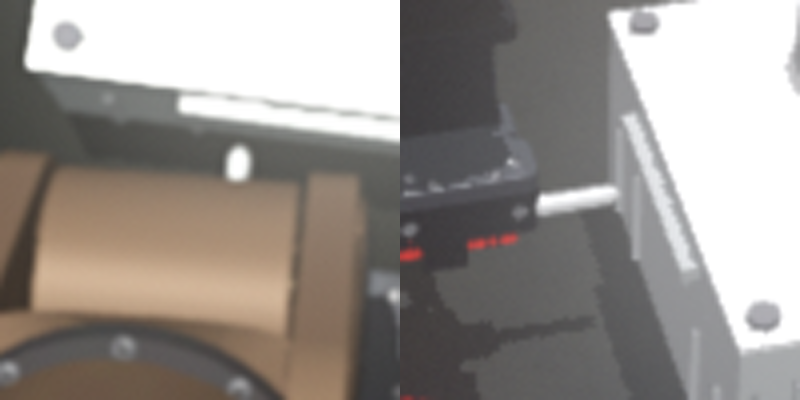

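The nose shows at top (289,236) and side (324,228), within 1 px of the prediction. It lines up with the left part of the window. I'll ease it in.

Call:
{"op": "apply_moves", "data": {"increments": [[1,0,0,-2,0],[1,0,-4,0,0],[1,0,-4,0,0],[1,0,-4,0,0],[1,0,-3,0,0],[1,0,-2,0,0],[1,0,-2,0,0],[1,0,-2,0,0],[1,0,0,0,0],[1,0,0,0,0]]}}

```text
t: 7.1
eef_pos: [508.9, 25.1, 72.8]
tcp_rot: [0.892, 1.571, 2.335]
ft_force: [-0.8, -0.4, -1.6]
opening: 0.249
```

Call:
{"op": "apply_moves", "data": {"increments": [[1,0,-2,0,0],[1,0,0,0,0]]}}

```text
t: 7.3
eef_pos: [511.2, 24.8, 72.9]
tcp_rot: [-1.304, 1.57, 0.139]
ft_force: [0.1, -0.2, -1.5]
opening: 0.251
```

Call:
{"op": "apply_moves", "data": {"increments": [[1,0,-2,0,0],[1,0,0,0,0]]}}

```text
t: 7.5
eef_pos: [513.2, 24.5, 72.8]
tcp_rot: [-1.201, 1.57, 0.242]
ft_force: [0.2, -0.1, -2.7]
opening: 0.249
```

Call:
{"op": "apply_moves", "data": {"increments": [[1,0,-2,0,0],[1,0,0,0,0]]}}

```text
t: 7.7
eef_pos: [514.8, 24.3, 72.7]
tcp_rot: [1.487, 1.57, 2.929]
ft_force: [-2.4, -0.5, -1.0]
opening: 0.251
```

The force begins at nose depth of about +7 mm, so the nose is on the ring, not the frame. I'll preload it and sweep right.

Call:
{"op": "apply_moves", "data": {"increments": [[1,0,-2,0,0],[1,0,-2,0,0],[1,0,0,0,0],[1,0,0,0,0]]}}

```text
t: 8.1
eef_pos: [518.6, 23.8, 72.7]
tcp_rot: [1.477, 1.57, 2.92]
ft_force: [-3.2, 0.4, -0.3]
opening: 0.252
```

Call:
{"op": "apply_moves", "data": {"increments": [[1,0,0,-1,0],[1,0,0,-1,0],[1,0,0,-1,0],[1,0,0,-1,0],[1,0,0,0,0]]}}

```text
t: 8.6
eef_pos: [518.2, 19.8, 72.8]
tcp_rot: [1.275, 1.57, 2.718]
ft_force: [-4.2, 1.9, -2.4]
opening: 0.251
```

Call:
{"op": "apply_moves", "data": {"increments": [[1,0,0,-1,0],[1,0,0,-1,0],[1,0,0,-1,0],[1,0,0,-1,0],[1,0,0,0,0]]}}

```text
t: 9.1
eef_pos: [517.7, 15.8, 72.8]
tcp_rot: [1.092, 1.571, 2.534]
ft_force: [-3.7, 2.0, -1.3]
opening: 0.248
```

Call:
{"op": "apply_moves", "data": {"increments": [[1,0,0,-1,0],[1,0,0,-1,0],[1,0,0,-1,0],[1,0,0,-1,0],[1,0,0,0,0]]}}

```text
t: 9.6
eef_pos: [517.2, 11.9, 72.8]
tcp_rot: [0.969, 1.571, 2.412]
ft_force: [-4.1, 3.1, -2.0]
opening: 0.251
```

Call:
{"op": "apply_moves", "data": {"increments": [[1,0,0,-1,0],[1,0,0,-1,0],[1,0,0,-1,0],[1,0,0,-1,0],[1,0,0,0,0]]}}

```text
t: 10.1
eef_pos: [516.7, 7.8, 72.8]
tcp_rot: [1.096, 1.571, 2.538]
ft_force: [-3.8, 1.9, -2.9]
opening: 0.252
```

Call:
{"op": "apply_moves", "data": {"increments": [[1,0,0,-1,0],[1,0,0,-1,0],[1,0,0,-1,0],[1,0,0,-1,0],[1,0,0,0,0]]}}

```text
t: 10.6
eef_pos: [517.1, 3.6, 73.1]
tcp_rot: [-1.546, 1.569, -0.104]
ft_force: [-0.1, -1.3, -1.8]
opening: 0.249
```

Call:
{"op": "apply_moves", "data": {"increments": [[1,0,0,-1,0],[1,0,0,0,0],[1,0,0,0,0]]}}

```text
t: 10.9
eef_pos: [516.3, 2.9, 72.9]
tcp_rot: [-1.374, 1.57, 0.068]
ft_force: [0.1, 0.6, -1.1]
opening: 0.249
```

Call:
{"op": "apply_moves", "data": {"increments": [[1,0,0,-1,0],[1,0,0,0,0],[1,0,0,0,0]]}}

```text
t: 11.2
eef_pos: [516.1, 1.9, 72.8]
tcp_rot: [-0.84, 1.571, 0.603]
ft_force: [-0.1, -0.2, -0.9]
opening: 0.251
```

Call:
{"op": "apply_moves", "data": {"increments": [[1,0,-2,0,0],[1,0,-2,0,0],[1,0,-2,0,0],[1,0,0,0,0],[1,0,0,0,0]]}}

```text
t: 11.7
eef_pos: [522.0, 1.2, 72.8]
tcp_rot: [0.42, 1.571, 1.862]
ft_force: [0.9, 0.2, -2.0]
opening: 0.254
```

Call:
{"op": "apply_moves", "data": {"increments": [[1,0,-2.5,0,0],[1,0,-2.5,0,0],[1,0,-2.5,0,0],[1,0,-2.5,0,0],[1,0,0,0,0],[1,0,0,0,0]]}}

```text
t: 12.3
eef_pos: [531.9, -0.1, 72.8]
tcp_rot: [0.592, 1.571, 2.035]
ft_force: [-0.1, -0.2, -2.1]
opening: 0.251
```

Call:
{"op": "apply_moves", "data": {"increments": [[1,0,-2.5,0,0],[1,0,-2.5,0,0],[1,0,-2.5,0,0],[1,0,-2.5,0,0],[1,0,0,0,0],[1,0,0,0,0]]}}

```text
t: 12.9
eef_pos: [541.8, -1.4, 72.8]
tcp_rot: [0.554, 1.571, 1.997]
ft_force: [-0.1, 0.7, -1.5]
opening: 0.248
```

Call:
{"op": "apply_moves", "data": {"increments": [[1,0,-2.5,0,0],[1,0,-2.5,0,0],[1,0,-2.5,0,0],[1,0,0,0,0],[1,0,0,0,0]]}}

```text
t: 13.4
eef_pos: [549.3, -2.3, 72.8]
tcp_rot: [0.657, 1.571, 2.099]
ft_force: [0.6, -0.4, -2.3]
opening: 0.252
```

Call:
{"op": "apply_moves", "data": {"increments": [[1,0,-2,0,0],[1,0,-2,0,0],[1,0,-2,0,0],[1,0,0,0,0],[1,0,0,0,0]]}}

```text
t: 13.9
eef_pos: [555.2, -3.1, 72.8]
tcp_rot: [0.176, 1.571, 1.619]
ft_force: [0.6, 0.4, -1.9]
opening: 0.247
```

Call:
{"op": "apply_moves", "data": {"increments": [[1,0,-1,0,0],[1,0,-1,0,0],[1,0,0,0,0]]}}

```text
t: 14.2
eef_pos: [557.4, -3.4, 72.8]
tcp_rot: [-1.251, 1.571, 0.191]
ft_force: [0.7, 0.1, -0.7]
opening: 0.252
```

Call:
{"op": "apply_moves", "data": {"increments": [[1,0,-1,0,0],[1,0,0,0,0]]}}

```text
t: 14.4
eef_pos: [558.3, -3.5, 72.9]
tcp_rot: [-1.169, 1.571, 0.274]
ft_force: [-0.3, 0.3, -1.7]
opening: 0.251
```

Call:
{"op": "apply_moves", "data": {"increments": [[1,0,-1,0,0],[1,0,0,0,0]]}}

```text
t: 14.6
eef_pos: [559.2, -3.6, 72.8]
tcp_rot: [0.665, 1.571, 2.108]
ft_force: [-0.6, 1.2, -1.7]
opening: 0.249
```

Call:
{"op": "apply_moves", "data": {"increments": [[1,0,-0.6,0,0],[1,0,0,0,0]]}}

```text
t: 14.8
eef_pos: [559.3, -3.6, 72.8]
tcp_rot: [1.475, 1.57, 2.918]
ft_force: [-3.8, 0.6, -0.2]
opening: 0.247
```

Call:
{"op": "apply_moves", "data": {"increments": [[1,0,-0.6,0,0],[1,0,0,0,0]]}}

```text
t: 15.0
eef_pos: [559.4, -3.6, 72.8]
tcp_rot: [1.536, 1.568, 2.979]
ft_force: [-6.4, -0.1, 2.0]
opening: 0.251
```

The handle is against the face at 6 N, and the travel from the ring to here fits a rod depth of 55 mm. I'll ease the push, lower slightly so the rod rests on the slot floor, then release.

Call:
{"op": "apply_moves", "data": {"increments": [[1,0,0.6,0,0],[1,1,0,0,0],[1,1,0,0,0],[1,0,0,0,0]]}}

```text
t: 15.4
eef_pos: [559.4, -3.6, 70.7]
tcp_rot: [1.477, 1.57, 2.919]
ft_force: [-5.1, 0.4, 1.1]
opening: 0.252
```

Call:
{"op": "apply_moves", "data": {"increments": [[0.7,0,0,0,0],[0.7,0,0,0,0],[0.6,0,0,0,0],[0.5,0,0,0,0],[0.3,0,0,0,0],[0.1,0,0,0,0],[0,0,0,0,0],[0,0,0,0,0],[0,0,0,0,0],[0,0,0,0,0]]}}

```text
t: 16.4
eef_pos: [559.8, -3.7, 70.8]
tcp_rot: [-0.948, 1.571, 0.494]
ft_force: [-0.1, 0.1, -0.1]
opening: 0.916
```

```bash
python3 - <<'E'
from h import *
s,R=T();print(s['eef_pos'],s['opening'],s['ft_force'])
c0=look('top');a=c0['pixels'];c=look('side');b=c['pixels']
o=np.hstack([cv2.resize(a[200:300,250:350],(400,400),interpolation=2),cv2.resize(b[180:280,270:370],(400,400),interpolation=2)])
cv2.imwrite('pics/c5.png',o[:,:,::-1])
E
```

```text
[559.80090222  -3.68901317  70.83371059] 0.9161989147302678 [-0.07365473  0.06492927 -0.08655716]
```

View pics/c5.png

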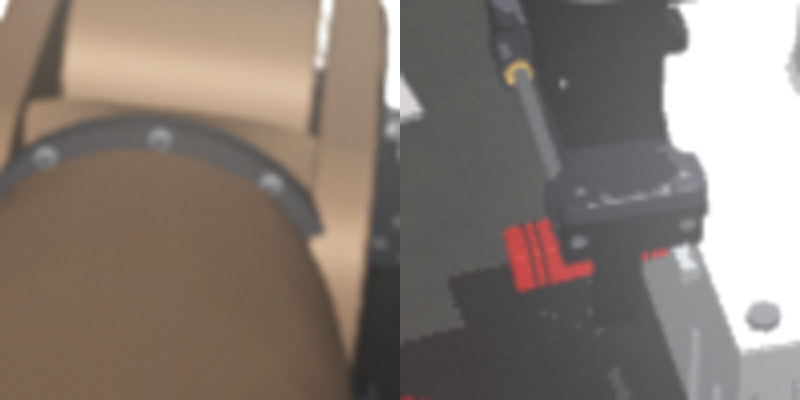

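The fingers are open and the pin stays in the case, with its rear at about (398,243) in the side view. I'll withdraw straight up.

Call:
{"op": "apply_moves", "data": {"increments": [[0,0,0,0,0],[0,-5,0,0,0],[0,-15,0,0,0],[0,-25,0,0,0],[0,-30,0,0,0],[0,-30,0,0,0],[0,-30,10,0,0],[0,-10,20,20,0],[0,0,20,30,0],[0,0,20,30,0]]}}

```text
t: 17.5
eef_pos: [499.9, 85.2, 216.7]
tcp_rot: [-1.329, 1.569, 0.113]
ft_force: [0.6, 0.2, 0.2]
opening: 0.999
```

Call:
{"op": "apply_moves", "data": {"increments": [[0,0,0,30,0],[0,0,0,40,0],[0,0,0,40,0],[0,0,0,40,0],[0,0,0,40,0],[0,0,0,20,0],[0,0,0,0,0],[0,0,0,0,0]]}}

```text
t: 18.3
eef_pos: [527.2, 292.3, 215.7]
tcp_rot: [2.473, 1.57, -2.367]
ft_force: [-0.2, 0.0, -0.5]
opening: 1.0
```

```bash
python3 - <<'E'
from h import *
s,R=T();print(s['eef_pos'],s['opening'],s['ft_force'])
c0=look('top');a=c0['pixels'];c=look('side');b=c['pixels']
o=np.hstack([cv2.resize(a[200:300,250:350],(400,400),interpolation=2),cv2.resize(b[180:280,270:370],(400,400),interpolation=2)])
cv2.imwrite('pics/c6.png',o[:,:,::-1])
ex=np.array([.9917,-.1286,0]);ey=np.array([.1286,.9917,0]);C=np.array([559.3,-3.6,78.])
for k in(-40,0,40):
  for X in(C+k*ex+[0,0,12],):print(k,((proj(c0,X)-[250,200])*4).round(),((proj(c,X)-[270,180])*4+[400,0]).round())
E
```

```text
[527.15489888 292.33345601 215.74652259] 1.0004896914695012 [-0.24900984  0.04935301 -0.49250245]
-40 [195. 278.] [513. 227.]
0 [206. 194.] [590. 215.]
40 [217. 110.] [666. 203.]
```

View pics/c6.png

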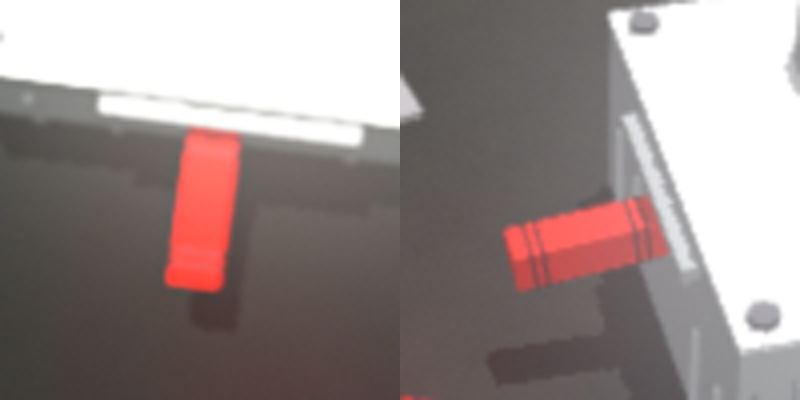

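The pin sits level in the window, with its front hidden under the lip and its rear where predicted for a fully home pin. The gripper is well clear, so I'll hand in.

```bash
python3 -c "
from h import *
env.job_done()"
```

```text
the job is handed in; nothing more can be done
```

The small red pin is in the lock slot, pushed home against the case, and released. The job was handed in at about 18 s, and the interface gave no verdict.

- **Finding the slot:** I slid the nose right along the ring at about 4 N. It dropped in roughly 8 mm left of the window's centre, when the pushing force fell to zero. It then went in with no resistance until the handle met the face.
- **Forces:** The highest reading on the crankcase was about 6 N at the end of the push. I read the force only at the end of each move call, so short peaks in between were not measured.
- **Final check:** In both cameras the handle is in line with the case. Its front is under the lip and its rear is within a few millimetres of where a fully home pin should be. I did not measure the remaining gap to the face directly.
- **Clearance:** The gripper was open and more than 250 mm away, with the wrist force near zero. The arm's path stayed clear of the bystanders, but I did not measure their positions again at the end.

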